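# Pull the red knob off a control box with a knob puller

### The arm

A 6-joint arm with a two-finger parallel gripper is mounted at the origin on a cart in front of the work surface, level with it; the furniture and walls round the work are solid. World frame = base frame: x ahead of the robot, y to its left, z up, the work surface at z = 0. Lengths are in mm, angles in degrees, forces in N, time in s.
With the tool pointing down it reaches from about 350 to 850 mm from the base axis. Payload 8.1 kg.
Tool frame: the origin (TCP) lies midway between the tips of the shut fingers; the grasp point (between the pads) lies 19 mm behind it (r.pinch_z is the distance from the TCP to the grasp point, in mm); z points along the fingers, y is the line along which they close (so a half turn about z gives the same grasp; the last joint's range is limited). The gripper opens to 85 mm and grips with 20 to 120 N. Pads are 22 mm wide; open, the fingers measure 114 mm over their backs; the gripper's body (76 mm by 85 mm) begins 54 mm behind the grasp point. The pads swing forward as they close: fully open they stand 13 mm farther back than shut.
Start: joints at [68.388, 7.471, 85.268, -0, 87.261, -4.893], TCP at [172.584, 574.648, 201.392] pointing down, gripper open.
Joint ranges: [-169.43, 169.43], [-51.17, 129.36], [1.28, 143.12], [-76.62, 256.62], [0, 156.53], [-152.29, 152.29]. Speed limits (degrees/s): [136.94, 136.94, 159.86, 180, 180, 180].

### API

Orientations are given as [roll, pitch, yaw] about the fixed x, y, z axes, in that order (R = Rz(yaw) Ry(pitch) Rx(roll)).
In Python, from bench import sensors, optics, job, r gives the robot as it stands.
- The arm moves only by the tool play_rows, never from a script. Its argument "motion" is a list that holds one entry, the list of rows, each a list of 6 numbers: the shift along the tool's x, y, z in cm, then the turn, a rotation vector about the tool's x, y, z in degrees. In form: [[[x, y, z, ax, ay, az], ...]]. A call has 1 to 5 rows; each row is the pose to reach, as a shift and turn from the pose commanded when the call began, along the tool's axes at that moment; what a row does not reach only later rows make up. A row lasts 1/10 s, in which the tool goes at most 50 mm and 8.59 degrees, less where a joint would pass 70% of its speed; a pose out of reach is approached as far as the arm can. A call with a gripper value outside its range is refused whole. "jaw" is the opening, from 0 (shut) to 1 (fully open), set as the call begins (left out, the last holds). The fingers move at their own pace and stop on an object; "squeeze" is the grip in N (left out, the last holds). Time passes only in rows, so rows that repeat a pose let the fingers close. It gives the time, the measured TCP pose, the force, the opening and the grip force at its end, in the units of the state.
- sensors.sense(): the state, without advancing time (a new reading comes with each control period).
- optics.snapshot(name): name is "scene" or "side" or "wrist"; returns a dict with "pixels" (384x512x3 uint8, red, green, blue), "mtx" (3x3 intrinsics, pixels), "R" (3x3) and "t" (3): a world point X has camera coordinates R X + t; the wrist camera has in their place "T_tool_cam" (4x4, takes a point from camera to tool coordinates, whose origin is the TCP and whose axes are the flange's). Camera axes: x right, y down, z forward; pixel columns grow to the right and rows downward; lengths in mm; the calibration is good to about 2 mm. The wrist camera is an equidistant fisheye: a pixel r from the principal point sees the ray r / f radians off the axis. A picture is of the moment at which its call begins: read the wrist's pose just before it. There is no depth.
- job.hand_in(): hands the job in; it is judged then, once.
The state is a dict: "time": time; "joint_pos": joint angles; "qd": joint speeds; "joint_efforts": joint torques, N m; "tool_pos": TCP position; "tcp_rot": TCP orientation; "ft_force": force on the tool from outside, world axes, zero at the start; "wrist_torque": the same for the moment, N m; "finger_gap": finger opening in mm; "grip_force": force on a finger pad.
Only numpy, scipy, OpenCV 4.12 (cv2) and the standard library are available. Lean on these libraries where they do the work, as an engineer would, in place of code of your own. Each camera call takes 0.05 s, during which the arm holds its last target. There are 200 camera calls.

### The job

The red knob on the control box has to come off. Take the knob puller by its orange grip, lay its fork flat on the face plate, slide it under the red knob and push it home until it bears on the brass collar with a gentle, steady pressure; keep that up for a moment, then pull straight up until the knob pops off. Stand the puller upright in the middle of the blue tray with the red knob still lying on its fork, and let go. Use light forces, touch the red knob only with the puller, do not drop it, and leave the black knob and the loose parts lying about where they are.

Things in the scene. Friction and masses are not known exactly. Their poses are not given: they have to be found in the camera images.
- control_box: Grey control box, fixed to the bench, 120 (x) x 170 (y) x 42 mm high; origin at the centre of its underside, z up. Two identical upright shafts stand on its top at x = +12 mm, y = +34 and -34 mm; one carries the red knob, the other the black one (which is which varies). The top in front of the knobs (towards -x) is clear.
- plate_top (a point): Centre of the upper face of the box's aluminium face plate (120 x 170 x 4 mm), 42 mm above the box's origin. The plate hangs on soft rubber mounts: pressed down it sinks about 1 mm per 2.5 N (after the first 2.6 N), at most 6 mm, and springs back; it does not yield sideways.
- collar_left: Brass collar round the shaft at y = +34 mm of the box; origin on the shaft's axis, level with the plate's upper face. Its lock plate, 14 mm wide, 5 mm high with a round front, stops the fork: the front lies 5.5 to 11.5 mm in front of the axis (-x of the box). Its place varies and is not measured, so feel for the stop. It stands firm; press the fork on it with 5 to 9 N.
- collar_right: The same collar and lock plate (with its own offset) for the shaft at y = -34 mm of the box.
- red_knob: Red plastic knob, 30 mm in diameter at its foot, 18.5 mm high, about 30 g; origin at the centre of its underside, z up, 48 mm above the box's origin while on: a 6 mm gap all round between knob and face plate. Snapped on its shaft by spring balls: a straight upward pull of 6 to 10 N pops it off within the first 3 mm; clear of the shaft 15 mm up.
- black_knob: Black knob of the same shape as the red one, on the other shaft; stays on.
- puller: Knob puller, about 120 g, 103 mm high, standing upright on its fork. Origin: underside of the fork, below the middle of the grip; x points out of the fork's open end, z up. Orange grip above, 26 (x) x 14 (y) x 60 mm, z = 43 to 103 mm: hold it across its 14 mm width. A back leg at x = -25 to -19 mm and a flat arm at z = 37 to 43 mm join it to the fork, leaving room for a knob between.
- fork_seat (a point): Point on the puller 4 mm above its origin, level with the fork's upper face; on the shaft's axis or up to 5 mm short of it when the fork is home. The flat steel fork is 4 mm thick: two tines 7.5 mm wide, 17 mm apart inside, 32 mm over both, from the slot's end at x = -7 mm (which meets the lock plate) to x = +24 mm, the last 8 mm thinner and spread as a lead-in.
- tray: Blue tray, fixed, 130 x 130 mm, 10 mm high with 4 mm walls and a floor 4 mm thick; origin at the centre of its underside, z up. It and the puller stand to the left and right in front of the box; which is on which side varies.
- heat_sink: Loose black finned heat sink, 30 x 40 x 22 mm, a bystander; origin at the centre of its underside.
- spare_knob_silver: Loose silver-white knob, 28 mm in diameter, 20 mm high, lying on the bench, a bystander; origin at the centre of its underside.
- spare_cap_0: Loose black capacitor, 26 mm in diameter, 35 mm high, standing on the bench, a bystander; origin at the centre of its underside.
There are look-alikes about, which are no part of the job. Several things look just like the puller: the one meant starts nearest to the robot's base.

How it is judged:
By the outcome, as a careful person would: the job done as asked, in the order asked, and still so for the second after the job is handed in, with the robot touching nothing.
It also fails if it takes over 64 s, if anything falls off the work surface, if the arm or the gripper's body presses on something with over 40 N, if the wrist force passes 120 N, or if a joint passes its speed limit or range.

## Working session

There is one attempt and no reset: what is moved stays moved. The work goes in short steps, Python scripts to look and compute and a tool call to move; the robot and the scene stay as the last step left them, time stands still between calls to the robot, and variables do not carry over. Pictures are saved under pics/ and viewed, at most 10 in all, crops included, and the job is handed in when it is done.

Besides the shell and the picture viewer there is one more tool, called by a JSON object that holds its "method" and its "body", one argument or row to a line. play_rows: Moves the arm, as the interface text tells. Its arguments: {"type":"object","properties":{"motion":{"type":"array","items":{"type":"array","items":{"type":"array","items":{"type":"number"}}}},"jaw":{"type":"number"},"squeeze":{"type":"number"}},"required":["motion"]}

```bash
mkdir -p pics; ls; python3 - <<'E'
from bench import sensors, optics, job, r
import cv2,numpy as np,pickle
print(sensors.sense())
d={}
for n in ["scene","side","wrist"]:
    s=optics.snapshot(n); d[n]=s
    cv2.imwrite(f"pics/{n}0.png",cv2.cvtColor(s["pixels"],cv2.COLOR_RGB2BGR))
pickle.dump(d,open("d0.pkl","wb"))
a=[cv2.resize(d[n]["pixels"],None,fx=1.5,fy=1.5,interpolation=cv2.INTER_CUBIC) for n in d]
for n,i in zip(d,a): cv2.imwrite(f"pics/{n}0b.png",i[:,:,::-1])
print({n:{k:np.round(v,3).tolist() for k,v in d[n].items() if k!='pixels'} for n in d})
E
```

```text
pics
{'time': 0.0, 'joint_pos': array([ 6.83883043e+01,  7.51661547e+00,  8.53303124e+01,  1.39846968e-03,
        8.72618964e+01, -4.89105992e+00]), 'qd': array([-0.01771104,  0.0279438 , -0.03864724,  0.08959042,  0.01766831,
        0.06866645]), 'joint_efforts': array([ 5.38456407e-04, -5.69392884e+01, -5.00563216e+01, -6.60617434e-05,
        1.46046866e-02, -2.02289641e-05]), 'tool_pos': array([172.34439874, 574.07061112, 200.31887899]), 'tcp_rot': array([-1.79891691e+02, -1.06701618e-02,  1.63279286e+02]), 'ft_force': array([-0.50888874,  0.53943253, -0.64309033]), 'wrist_torque': array([-0.0597539 , -0.02931908,  0.017524  ]), 'grip_force': 0.0, 'finger_gap': 85.3097765535098}
{'scene': {'mtx': [[379.618, 0.0, 259.714], [0.0, 379.618, 187.589], [0.0, 0.0, 1.0]], 'R': [[0.638, -0.77, 0.008], [-0.581, -0.487, -0.652], [0.506, 0.412, -0.758]], 't': [-432.51, 357.553, 1194.956]}, 'side': {'mtx': [[370.183, 0.0, 255.237], [0.0, 370.183, 191.862], [0.0, 0.0, 1.0]], 'R': [[-0.982, -0.186, -0.015], [-0.094, 0.559, -0.824], [0.162, -0.808, -0.567]], 't': [552.665, 138.978, 1034.496]}, 'wrist': {'mtx': [[297.319, 0.0, 251.792], [0.0, 297.319, 189.73], [0.0, 0.0, 1.0]], 'T_tool_cam': [[0.0, -0.959, -0.283, 71.374], [1.0, 0.0, 0.001, 1.479], [-0.001, -0.283, 0.959, -172.661], [0.0, 0.0, 0.0, 1.0]]}}
```

View pics/scene0b.png

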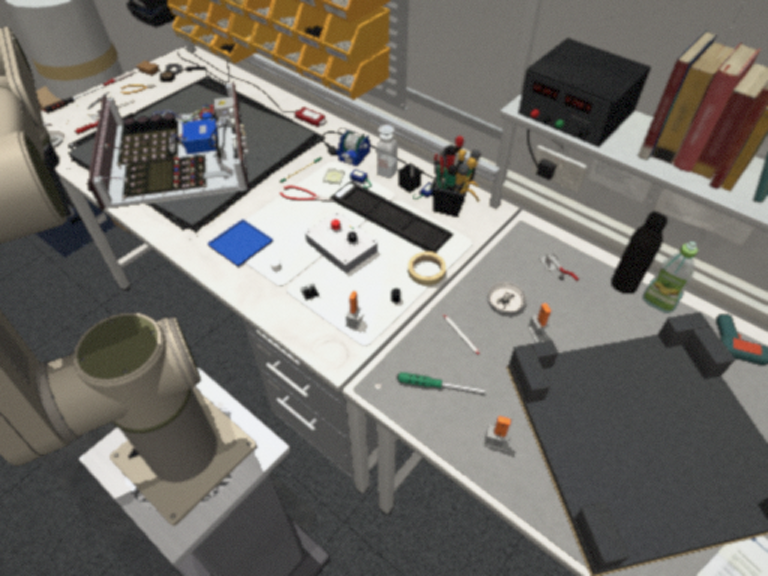

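View pics/side0b.png

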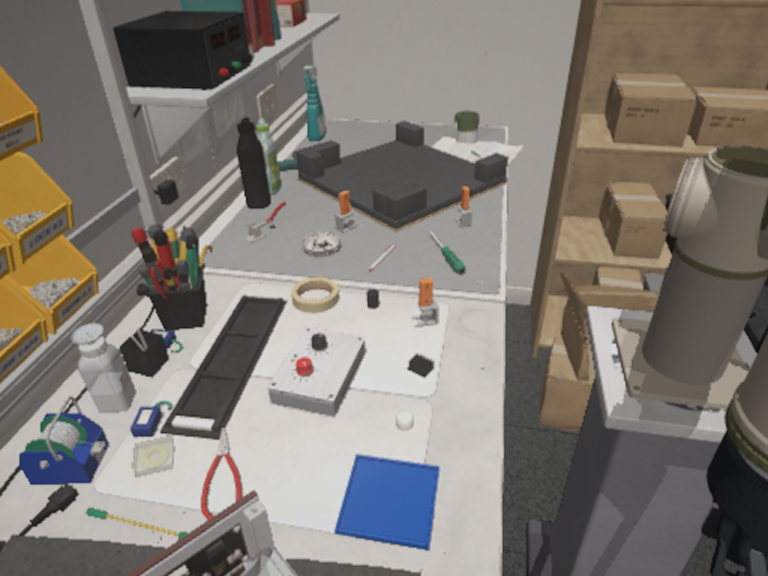

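Candidates that look like the puller, in scene pixels (1.5x picture): A at (353,305), B at (543,318), C at (502,430). In the side picture A is at (427,300), B at (345,210) and C at (465,205). The red knob is at scene (336,225) and side (305,366). The tray is at scene (240,243). Next I compute distances from the base and make one close crop.

```bash
cat > h.py <<'E'
import numpy as np,cv2,pickle
from scipy.spatial.transform import Rotation as Ro
def ray(s,u,v):
    d=np.linalg.solve(s["mtx"],[u,v,1.]); return -s["R"].T@s["t"], s["R"].T@d
def onz(s,u,v,z):
    c,d=ray(s,u,v); return c+d*(z-c[2])/d[2]
def tri(a,pa,b,pb):
    c,d=ray(a,*pa); e,f=ray(b,*pb)
    k=np.linalg.lstsq(np.c_[d,-f],e-c,rcond=None)[0]
    p,q=c+d*k[0],e+f*k[1]; return (p+q)/2,np.linalg.norm(p-q)
def proj(s,X):
    p=s["mtx"]@(s["R"]@np.array(X,float)+s["t"]); return p[:2]/p[2]
def wray(s,st,u,v):
    K=s["mtx"]; x,y=u-K[0,2],v-K[1,2]; rr=np.hypot(x,y); th=rr/K[0,0]
    d=np.array([np.sin(th)*x/rr,np.sin(th)*y/rr,np.cos(th)])
    T=s["T_tool_cam"]; R=Ro.from_euler('xyz',st["tcp_rot"],degrees=True).as_matrix()
    return R@T[:3,3]+st["tool_pos"], R@T[:3,:3]@d
def wonz(s,st,u,v,z):
    c,d=wray(s,st,u,v); return c+d*(z-c[2])/d[2]
def wproj(s,st,X):
    T=s["T_tool_cam"]; R=Ro.from_euler('xyz',st["tcp_rot"],degrees=True).as_matrix()
    p=T[:3,:3].T@(R.T@(np.array(X,float)-st["tool_pos"])-T[:3,3])
    th=np.arctan2(np.hypot(p[0],p[1]),p[2]); ph=np.arctan2(p[1],p[0])
    return s["mtx"][:2,2]+s["mtx"][0,0]*th*np.array([np.cos(ph),np.sin(ph)])
E
python3 - <<'E'
from h import *
d=pickle.load(open("d0.pkl","rb"));S,D=d["scene"],d["side"]
for n,a,b in [("A",(353,305),(427,294)),("B",(545,315),(345,203)),("C",(502,427),(465,198)),("red",(336,225),(305,366)),("blk",(352,237),(319,341))]:
    p,e=tri(S,np.array(a)/1.5,D,np.array(b)/1.5); print(n,p.round(),round(e,1),np.hypot(*p[:2]).round())
for q in [(240,221),(273,237),(240,265),(209,243)]: print("tray S",onz(S,*np.array(q)/1.5,10).round())
for q in [(357,457),(439,464),(428,546),(337,534)]: print("tray D",onz(D,*np.array(q)/1.5,10).round())
a=cv2.resize(S["pixels"][140:222,135:305],None,fx=4,fy=4,interpolation=cv2.INTER_CUBIC)
b=cv2.resize(D["pixels"][180:248,175:305],None,fx=4,fy=4,interpolation=cv2.INTER_CUBIC)
im=np.zeros((600,680,3),np.uint8); im[:328]=a; im[328:,:520]=b
cv2.imwrite("pics/crop1.png",im[:,:,::-1])
E
```

```text
A [481. -47.  67.] 1.8 484.0
B [ 744. -418.   72.] 7.0 854.0
C [ 437. -494.   72.] 4.2 659.0
red [666. 183.  54.] 3.7 691.0
blk [659. 117.  56.] 2.2 670.0
tray S [535. 440.  10.]
tray S [551. 319.  10.]
tray S [421. 309.  10.]
tray S [421. 438.  10.]
tray D [542. 323.  10.]
tray D [416. 314.  10.]
tray D [417. 447.  10.]
tray D [540. 452.  10.]
```

View pics/crop1.png

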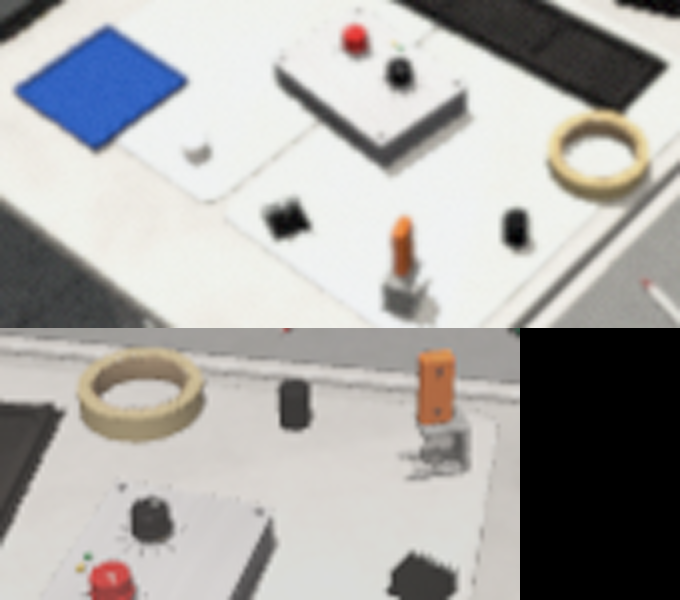

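A is clearly the one: 484 mm from the base, against 659 and 854 mm, with its fork pointing away from the robot. I move over it to take a wrist view.

{"method": "play_rows", "body": {
  "motion": [
    [[-3.2,-3.8,0,0,0,-4],[-6.4,-7.6,0,0,0,-8],[-9.6,-11.4,0,0,0,-12],[-12.8,-15.2,0,0,0,-16],[-16.1,-19.1,0,0,0,-16.7]]
  ],
  "jaw": 1
}}

```text
time: 0.65
tool_pos: [271.6, 344.6, 201.0]
tcp_rot: [-180.0, -0.0, -179.8]
ft_force: [1.4, -0.4, 1.2]
finger_gap: 85.5
grip_force: 0.0
```

{"method": "play_rows", "body": {
  "motion": [
    [[-1.9,-4.4,0,0,0,0],[-3.8,-8.8,0,0,0,0],[-5.7,-13.2,0,0,0,0],[-7.6,-17.6,0,0,0,0],[-9.5,-22,0,0,0,0]]
  ]
}}

```text
time: 1.15
tool_pos: [366.6, 124.6, 201.4]
tcp_rot: [180.0, 0.0, 180.0]
ft_force: [1.0, 0.4, -0.5]
finger_gap: 85.4
grip_force: 0.0
```

{"method": "play_rows", "body": {
  "motion": [
    [[-1.9,-4.4,0,0,0,0],[-3.8,-8.8,0,0,0,0],[-5.7,-13.2,0,0,0,0],[-7.4,-17.1,0,0,0,0],[-7.4,-17.1,0,0,0,0]]
  ]
}}

```text
time: 1.65
tool_pos: [441.1, -49.0, 201.0]
tcp_rot: [-179.9, -0.0, 179.7]
ft_force: [-0.2, 0.4, 0.2]
finger_gap: 85.3
grip_force: 0.0
```

```bash
python3 - <<'E'
from h import *
from bench import sensors, optics
st=sensors.sense(); s=optics.snapshot("wrist"); pickle.dump((s,st),open("w1.pkl","wb"))
cv2.imwrite("pics/w1.png",cv2.resize(s["pixels"],None,fx=1.5,fy=1.5,interpolation=cv2.INTER_CUBIC)[:,:,::-1])
print(wproj(s,st,[481,-47,103]),wproj(s,st,[666,183,66]))
E
```

```text
[252.57080805 220.14128726] [405.26427615 319.41708316]
```

View pics/w1.png

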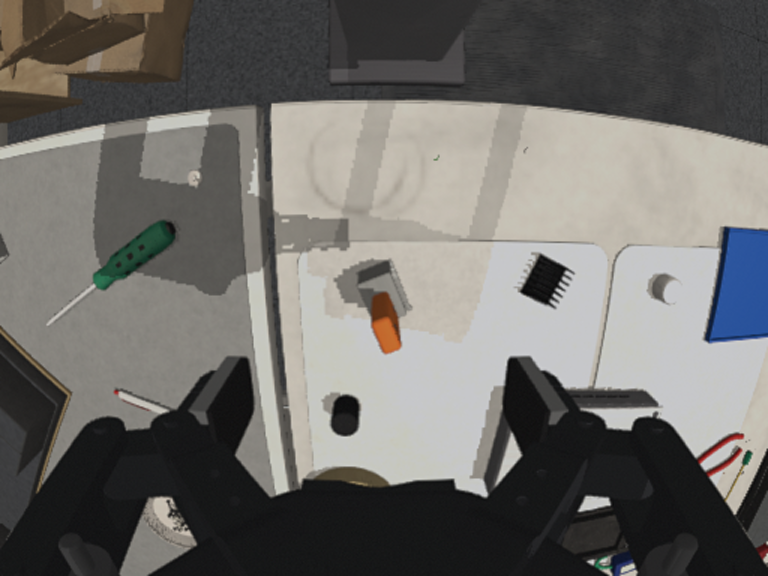

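The wrist view shows the puller at (385,310) in the 1.5x picture, back leg up (towards the robot), heat sink at (546,280), capacitor at (345,415). I make one enlarged crop for its yaw.

```bash
python3 - <<'E'
from h import *
s,st=pickle.load(open("w1.pkl","rb"))
c=s["pixels"][160:245,220:300]
cv2.imwrite("pics/w1c.png",cv2.resize(c,None,fx=7,fy=7,interpolation=cv2.INTER_CUBIC)[:,:,::-1])
E
```

```text
(no output)
```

View pics/w1c.png

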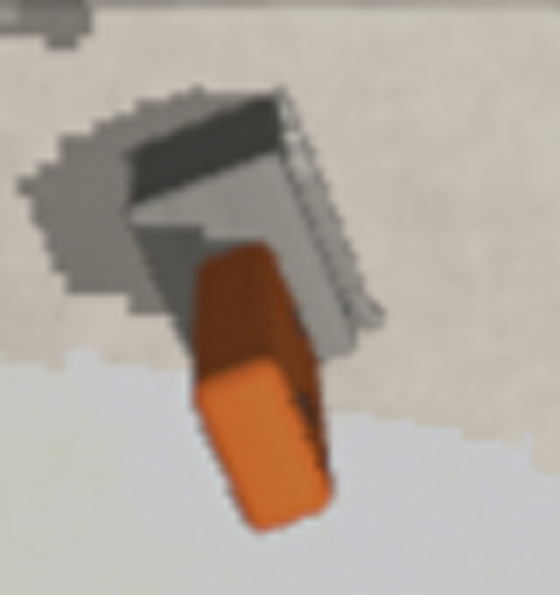

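```bash
python3 - <<'E'
from h import *
s,st=pickle.load(open("w1.pkl","rb"))
f=lambda q,z: wonz(s,st,q[0]/7+220-.5+.07,q[1]/7+160-.5+.07,z)
G=[f(q,103) for q in [(198,385),(275,360),(330,498),(260,533)]]
print(np.round(G,1)); c=np.mean(G,0); print("top centre",c.round(1))
a=(G[2]+G[3]-G[0]-G[1])/2; b=(G[0]+G[3]-G[1]-G[2])/2
an=lambda v:np.degrees(np.arctan2(v[1],v[0]))
print("yaw",an(a),np.linalg.norm(a),"width",-np.linalg.norm(b),an(b)+90,an(b)-90)
A=[f(q,43) for q in [(130,212),(283,152),(352,350)]]; print(np.round(A,1)); print(an(A[2]-A[1]),np.linalg.norm(A[2]-A[1]),an(A[0]-A[1])+90,np.linalg.norm(A[0]-A[1]))
B=[f(q,z) for q,z in [((283,92),4),((380,320),4)]]; print(np.round(B,1),an(B[1]-B[0]),np.linalg.norm(B[1]-B[0]))
E
```

```text
[[475.1 -51.6 103. ]
 [471.4 -40.9 103. ]
 [492.5 -33.  103. ]
 [498.  -42.9 103. ]]
top centre [484.3 -42.1 103. ]
yaw 20.65589460520512 23.477677868765184 width -11.299072920982987 23.76948716511096 -156.23051283488905
[[467.6 -63.5  43. ]
 [457.5 -38.2  43. ]
 [492.2 -26.4  43. ]]
18.78604852946284 36.66677619423741 21.845847620714366 27.29010484586485
[[456.4 -37.2   4. ]
 [500.6 -18.8   4. ]] 22.66497542099054 47.830999379920506
```

{"method": "play_rows", "body": {
  "motion": [
    [[-2.2,0.3,1,0,0,-8],[-4.4,0.7,3,0,0,-16],[-4.4,0.7,6,0,0,-21.5],[-4.4,0.7,6,0,0,-21.5],[-4.4,0.7,6,0,0,-21.5]]
  ],
  "jaw": 0.7
}}

```text
time: 2.2
tool_pos: [483.2, -36.7, 141.2]
tcp_rot: [179.9, -0.1, -158.6]
ft_force: [0.8, 0.0, 0.5]
finger_gap: 59.8
grip_force: 0.0
```

```bash
python3 - <<'E'
from h import *
from bench import sensors, optics
for i in range(2):
    a=sensors.sense(); print(a["time"],a["tool_pos"].round(2),a["tcp_rot"].round(2),a["joint_pos"].round(2)); 
    st=a; s=optics.snapshot("wrist")
print(sensors.sense()["tool_pos"])
pickle.dump((s,st),open("w2.pkl","wb"))
cv2.imwrite("pics/w2.png",cv2.resize(s["pixels"][150:384,120:390],None,fx=2.5,fy=2.5,interpolation=cv2.INTER_CUBIC)[:,:,::-1])
print(wproj(s,st,[484.3,-42.1,103]))
E
```

```text
2.2 [483.25 -36.65 141.23] [ 1.7993e+02 -1.0000e-01 -1.5862e+02] [-1.0410e+01 -8.4500e+00  1.0743e+02  1.0000e-02  8.1140e+01 -1.2178e+02]
2.25 [484.24 -37.05 142.49] [-1.7999e+02  3.0000e-02 -1.5863e+02] [-1.0430e+01 -8.5100e+00  1.0735e+02  1.0000e-02  8.1130e+01 -1.2180e+02]
[484.82041662 -37.34200751 143.12690417]
[244.05299029 197.5347129 ]
```

View pics/w2.png

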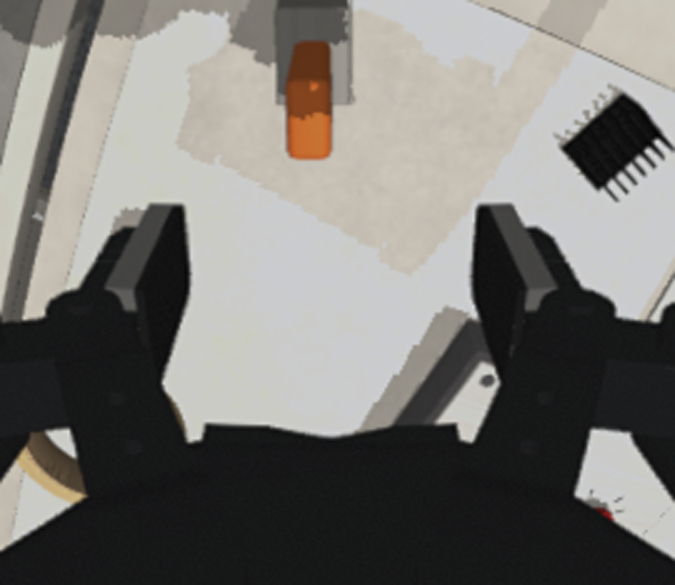

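```bash
python3 - <<'E'
from h import *
s,st=pickle.load(open("w2.pkl","rb"))
f=lambda q,z: wonz(s,st,q[0]/2.5+120-.3,q[1]/2.5+150-.3,z)
c=np.mean([f(q,103) for q in [(288,115),(331,115),(331,158),(288,158)]],0);print("grip",c.round(1))
a=f((276,103),43);b=f((352,103),43);print("arm front edge",a.round(1),b.round(1),((a+b)/2).round(1),np.degrees(np.arctan2(*(b-a)[1::-1]))-90)
R=Ro.from_euler('xyz',st["tcp_rot"],degrees=True).as_matrix()
print("shift tool",R.T@(c-st["tool_pos"]))
E
```

```text
grip [489.5 -40.5 103. ]
arm front edge [501.7 -51.3  43. ] [491.1 -24.2  43. ] [496.4 -37.7  43. ] 21.381361840644857
shift tool [-3.64985761 -5.19080945 39.48885244]
```

{"method": "play_rows", "body": {
  "motion": [
    [[-0.1,-0.45,2,0,0,0],[-0.1,-0.45,5,0,0,0],[-0.1,-0.45,8,0,0,0],[-0.1,-0.45,9.2,0,0,0],[-0.1,-0.45,9.2,0,0,0]]
  ]
}}

```text
time: 2.8
tool_pos: [485.9, -41.3, 48.9]
tcp_rot: [179.9, -0.1, -158.6]
ft_force: [-0.2, -1.2, -0.1]
finger_gap: 60.0
grip_force: 0.0
```

{"method": "play_rows", "body": {
  "motion": [
    [[0,0,0,0,0,0],[0,0,0,0,0,0],[0,0,0,0,0,0],[0,0,0,0,0,0],[0,0,0,0,0,0]]
  ],
  "jaw": 0,
  "squeeze": 80
}}

```text
time: 3.3
tool_pos: [488.5, -41.9, 51.2]
tcp_rot: [-179.9, 0.2, -158.5]
ft_force: [1.0, -0.6, 7.0]
finger_gap: 12.4
grip_force: 79.1
```

{"method": "play_rows", "body": {
  "motion": [
    [[0,0,-1,0,0,0],[0,0,-3,0,0,0],[0,0,-6,0,0,0],[-2,0.6,-9,0,0,0],[-5,1.6,-9,0,0,0]]
  ]
}}

```text
time: 3.8
tool_pos: [530.5, -9.1, 145.4]
tcp_rot: [-179.8, 0.4, -158.6]
ft_force: [0.4, 0.0, 0.4]
finger_gap: 12.4
grip_force: 78.3
```

{"method": "play_rows", "body": {
  "motion": [
    [[-3.6,1.2,0,0,0,5],[-7.2,2.4,0,0,0,11],[-11,3.6,0,0,0,17],[-15,4.8,0,0,0,23],[-18.4,6,0,0,0,27.4]]
  ]
}}

```text
time: 4.3
tool_pos: [677.8, 116.3, 139.5]
tcp_rot: [180.0, -0.0, 173.8]
ft_force: [1.1, -0.7, -1.1]
finger_gap: 12.4
grip_force: 78.1
```

{"method": "play_rows", "body": {
  "motion": [
    [[0,0,0,0,0,0],[0,0,0,0,0,0],[0,0,0,0,0,0]]
  ]
}}

```text
time: 4.6
tool_pos: [676.2, 114.4, 139.5]
tcp_rot: [-180.0, -0.0, 174.1]
ft_force: [-0.2, -0.5, -1.1]
finger_gap: 12.5
grip_force: 78.2
```

```bash
python3 - <<'E'
from h import *
from bench import sensors, optics
L=[]
for i in range(4):
    a=sensors.sense(); L.append(a["tool_pos"]); st=a; s=optics.snapshot("wrist")
print(np.round(L,1)); st["tool_pos"]=np.mean(L,0); print(st["tcp_rot"],st["finger_gap"],st["grip_force"],st["ft_force"])
pickle.dump((s,st),open("w3.pkl","wb"))
cv2.imwrite("pics/w3.png",cv2.resize(s["pixels"],None,fx=1.56,fy=1.56,interpolation=cv2.INTER_CUBIC)[:,:,::-1])
E
```

```text
[[676.2 114.4 139.5]
 [676.2 114.2 139.8]
 [676.3 114.1 140.1]
 [676.4 114.1 140.1]]
[-1.79998195e+02  3.23415010e-02  1.74046876e+02] 12.377986500907229 78.18795561790466 [-0.31112605 -0.07968219 -1.39111331]
```

View pics/w3.png

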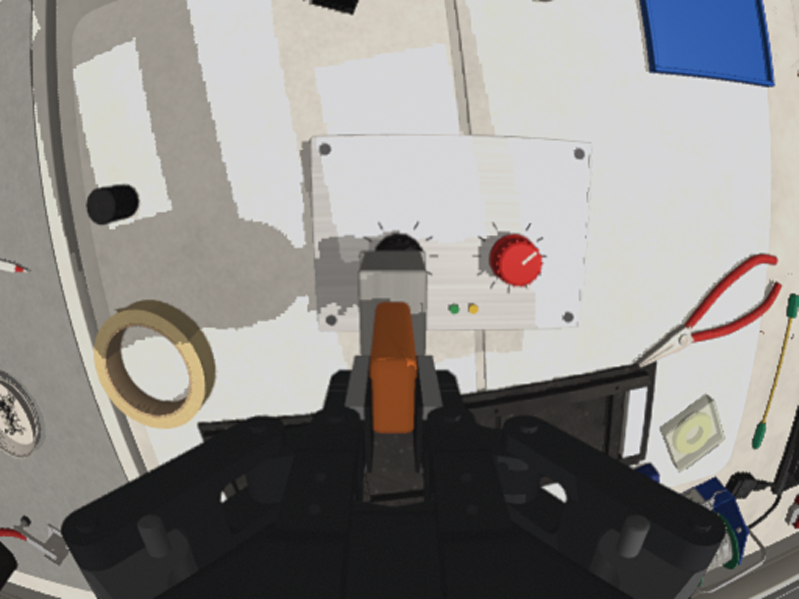

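```bash
cat > fit.py <<'E'
from h import *
from scipy.optimize import minimize
s,st=pickle.load(open("w3.pkl","rb"))
P=np.array([(325,149),(579,154),(568,317),(331,320)])/1.56-.2
W=np.array([wonz(s,st,*p,42) for p in P]); print(W.round(1)); c=W.mean(0)
y=(W[1]+W[2]-W[0]-W[3])[:2]; x=(W[2]+W[3]-W[0]-W[1])[:2]
an=lambda v:np.degrees(np.arctan2(v[1],v[0]))
print("centre",c.round(1),"yaw from y,x",an(y)-90,an(x),np.linalg.norm(y)/2,np.linalg.norm(x)/2)
I=s["pixels"].astype(int); m=((I[:,:,0]>110)&(I[:,:,1]<70)&(I[:,:,2]<80)); m[:, :290]=0;m[:, 370:]=0;m[:130]=0;m[200:]=0
k,lab,stt,_=cv2.connectedComponentsWithStats(m.astype(np.uint8)); i=1+np.argmax(stt[1:,4]); m=(lab==i).astype(np.uint8)
print("red px",stt[i])
m=cv2.morphologyEx(m,cv2.MORPH_CLOSE,np.ones((5,5)))
m4=cv2.resize(m*255,None,fx=4,fy=4,interpolation=cv2.INTER_LINEAR)>127
t=np.linspace(0,2*np.pi,40)
def cost(p):
    pts=[wproj(s,st,[p[0]+r_*np.cos(a),p[1]+r_*np.sin(a),z]) for r_,z in((15,48),(p[2],66.5)) for a in t]
    h=cv2.convexHull(np.round((np.array(pts)+.5)*4*16).astype(np.int32))
    q=np.zeros(m4.shape,np.uint8); cv2.fillConvexPoly(q,h,1,shift=4); q=q>0
    return 1-(q&m4).sum()/(q|m4).sum()
b=min((minimize(cost,[x0,183,rt],method="Nelder-Mead",options=dict(initial_simplex=[[x0,183,rt],[x0+4,183,rt],[x0,187,rt],[x0,183,rt+1.5]])) for x0 in(664,668) for rt in(12,14)),key=lambda o:o.fun)
print("red knob",b.x,b.fun)
for yw in (an(x),): 
    C,S_=np.cos(np.radians(yw)),np.sin(np.radians(yw)); print("red from box",c[0]+12*C-34*S_,c[1]+12*S_+34*C)
E
python3 fit.py
```

```text
[[592.8  85.   42. ]
 [607.4 236.3  42. ]
 [710.8 226.3  42. ]
 [696.4  75.   42. ]]
centre [651.9 155.7  42. ] yaw from y,x -5.4647986302569365 -5.50803713669696 151.99034300923387 103.9850286535504
red px [318 150  29  33 605]
red knob [669.0326104  192.03047634   6.66240423] 0.13980473751600508
red from box 667.0629709450654 188.36032014903554
```

```bash
python3 - <<'E'
from h import *
s,st=pickle.load(open("w3.pkl","rb"))
a=s["pixels"][160:215,220:285]; b=s["pixels"][140:195,305:370]
im=np.hstack([cv2.resize(q,None,fx=6,fy=6,interpolation=cv2.INTER_CUBIC) for q in(a,b)])
cv2.imwrite("pics/w3c.png",im[:,:,::-1])
g=s["pixels"].sum(2)//3
for v in(176,178,180,182,184): print(v,g[v,225:280].tolist())
E
```

```text
176 [116, 116, 116, 115, 106, 127, 160, 171, 171, 170, 159, 153, 153, 151, 145, 142, 141, 143, 144, 146, 148, 147, 148, 147, 148, 150, 150, 148, 147, 146, 147, 147, 146, 147, 148, 148, 148, 149, 150, 150, 150, 151, 151, 153, 154, 154, 153, 142, 131, 176, 179, 160, 190, 202, 202]
178 [117, 117, 117, 116, 105, 124, 159, 170, 171, 170, 155, 147, 145, 145, 143, 142, 142, 143, 145, 147, 148, 148, 147, 148, 149, 149, 149, 149, 147, 147, 147, 147, 146, 146, 148, 148, 148, 149, 150, 150, 150, 151, 151, 153, 153, 154, 153, 141, 127, 184, 202, 201, 201, 201, 201]
180 [114, 115, 115, 115, 101, 110, 136, 146, 148, 147, 146, 146, 147, 146, 144, 143, 142, 142, 145, 146, 148, 148, 147, 148, 149, 150, 149, 147, 147, 147, 147, 147, 145, 147, 148, 148, 147, 149, 150, 151, 150, 151, 151, 153, 154, 154, 153, 140, 125, 182, 199, 198, 198, 198, 198]
182 [115, 115, 116, 115, 101, 109, 135, 146, 148, 147, 146, 146, 146, 146, 144, 141, 141, 143, 145, 146, 148, 148, 147, 147, 148, 148, 149, 148, 147, 146, 147, 146, 146, 146, 148, 148, 148, 149, 151, 150, 149, 150, 151, 152, 153, 153, 152, 139, 134, 187, 203, 203, 203, 203, 203]
184 [121, 120, 121, 120, 103, 109, 133, 145, 148, 147, 146, 146, 146, 144, 143, 141, 140, 142, 145, 146, 148, 148, 147, 147, 147, 149, 149, 148, 146, 146, 146, 146, 146, 146, 148, 148, 148, 149, 151, 150, 149, 149, 151, 152, 153, 152, 151, 138, 136, 192, 209, 209, 208, 208, 209]
```

View pics/w3c.png

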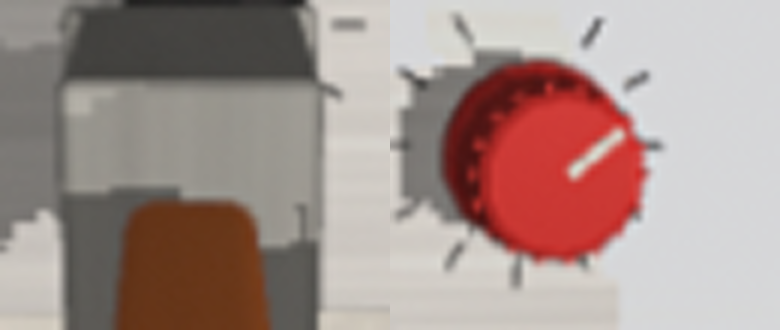

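```bash
python3 - <<'E'
from h import *
s,st=pickle.load(open("w3.pkl","rb"))
R=Ro.from_euler('xyz',st["tcp_rot"],degrees=True).as_matrix()
tl=lambda X: (R.T@(np.array(X)-st["tool_pos"])).round(2)
f=lambda q,z: wonz(s,st,q[0],q[1],z)
for n,u,v,z in [("ticks",327.7-.45,164.3-.45,42),("LR l",(399-390)/6+305-.4,145/6+139.6,42),("LR r",(653-390)/6+304.6,146/6+139.6,42),("t1",(460-390)/6+304.6,27/6+139.6,42),("t2",(592-390)/6+304.6,32/6+139.6,42),("bot",(517-390)/6+304.6,275/6+139.6,42),("puller L",229.8,173.3,133),("puller R",272.6,173.3,133),("knobtop",(563-390)/6+304.6,177/6+139.6,66.5)]:
    X=f((u,v),z); print(n,X.round(1),tl(X))
print(tl([667.1,188.4,42]), tl([651.9,155.7,42]))
E
```

```text
ticks [667.1 188.7  42. ] [16.92 73.19 97.86]
LR l [665.2 168.3  42. ] [16.73 52.61 97.86]
LR r [669. 210.  42.] [17.21 94.57 97.86]
t1 [647.4 179.1  42. ] [35.54 61.57 97.85]
t2 [649.8 200.5  42. ] [35.31 83.06 97.85]
bot [688.2 186.4  42. ] [-4.32 73.09 97.87]
puller L [646.4 105.2 133. ] [ 28.82 -12.08   6.85]
puller R [649.1 131.6 133. ] [28.82 14.5   6.85]
knobtop [666.7 188.2  66.5] [17.26 72.58 73.36]
[16.89 72.85 97.86] [28.62 38.75 97.85]
```

{"method": "play_rows", "body": {
  "motion": [
    [[1.4,1.8,0,0,0,-0.45],[2.9,3.6,0,0,0,-0.45],[4.4,5.4,0,0,0,-0.45],[5.81,7.15,0,0,0,-0.45],[5.81,7.15,0,0,0,-0.45]]
  ]
}}

```text
time: 5.3
tool_pos: [624.8, 194.1, 140.0]
tcp_rot: [179.9, -0.0, 174.7]
ft_force: [0.1, -1.0, -1.7]
finger_gap: 12.6
grip_force: 78.3
```

{"method": "play_rows", "body": {
  "motion": [
    [[0,0,1.2,0,0,0],[0,0,2.7,0,0,0],[0,0,4.0,0,0,0],[0,0,4.0,0,0,0],[0,0,4.0,0,0,0]]
  ]
}}

```text
time: 5.8
tool_pos: [625.8, 191.3, 98.0]
tcp_rot: [-180.0, -0.1, 174.5]
ft_force: [-0.6, -0.3, -1.6]
finger_gap: 12.3
grip_force: 78.3
```

```bash
python3 - <<'E'
from h import *
from bench import sensors, optics
L=[]
for i in range(4):
    a=sensors.sense(); L.append(np.r_[a["tool_pos"],a["tcp_rot"],a["ft_force"]]); s=optics.snapshot("wrist")
print(np.round(L,1))
a["tool_pos"]=np.mean(L,0)[:3]
d={n:optics.snapshot(n) for n in("scene","side")}; d["wrist"]=s;d["st"]=a
pickle.dump(d,open("w4.pkl","wb"))
A=cv2.resize(s["pixels"][90:250,170:340],None,fx=3.5,fy=3.5,interpolation=cv2.INTER_CUBIC)
X=[620,188,60]
o=[]
for n in("scene","side"):
    u,v=proj(d[n],X).astype(int); o.append(cv2.resize(d[n]["pixels"][v-28:v+28,u-20:u+20],None,fx=5,fy=5,interpolation=cv2.INTER_CUBIC)); print(n,u-20,v-28)
o=np.vstack(o); im=np.zeros((600,800,3),np.uint8); im[:560,:595]=A; im[:560,600:800]=o[:560]
cv2.imwrite("pics/w4.png",im[:,:,::-1])
E
```

```text
[[ 6.258e+02  1.913e+02  9.800e+01 -1.800e+02 -1.000e-01  1.745e+02
  -6.000e-01 -3.000e-01 -1.600e+00]
 [ 6.264e+02  1.916e+02  9.910e+01 -1.800e+02 -0.000e+00  1.745e+02
   4.000e-01 -5.000e-01 -6.000e-01]
 [ 6.268e+02  1.918e+02  9.970e+01  1.800e+02  0.000e+00  1.745e+02
  -1.000e-01  4.000e-01  0.000e+00]
 [ 6.270e+02  1.920e+02  1.001e+02  1.800e+02  1.000e-01  1.745e+02
   9.000e-01 -5.000e-01 -6.000e-01]]
scene 194 126
side 199 217
```

View pics/w4.png

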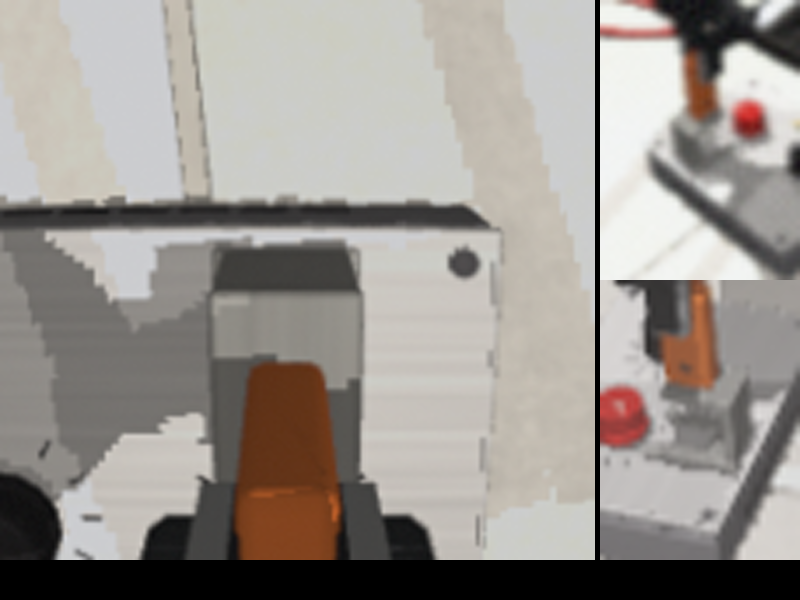

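```bash
python3 - <<'E'
from h import *
d=pickle.load(open("w4.pkl","rb")); s,st=d["wrist"],d["st"]
R=Ro.from_euler('xyz',st["tcp_rot"],degrees=True).as_matrix()
tl=lambda X: (R.T@(np.array(X)-st["tool_pos"])).round(2)
f=lambda q,z: tl(wonz(s,st,q[0]/3.5+169.64,q[1]/3.5+89.64,z))
print("screw",f((464,263),42),"corner",f((498,229),42))
print("L",f((212,292),92),"R",f((361,292),92))
g=s["pixels"].sum(2)//3
for v in(176,180,184): print(g[v,225:280].tolist())
print("fork back L,R?",f((215,247),50),f((355,247),50))
E
```

```text
screw [24.03 41.78 57.22] corner [32.   49.35 57.22]
L [ 28.87 -11.85   7.2 ] R [28.87 14.63  7.21]
[130, 122, 122, 116, 103, 122, 151, 161, 162, 161, 160, 161, 160, 159, 157, 155, 142, 136, 137, 139, 140, 140, 139, 140, 141, 142, 142, 141, 139, 140, 139, 138, 138, 139, 140, 140, 140, 142, 143, 142, 142, 143, 144, 144, 146, 146, 145, 134, 133, 185, 199, 198, 198, 198, 198]
[111, 111, 111, 110, 97, 109, 135, 141, 139, 138, 139, 139, 139, 138, 136, 135, 134, 135, 137, 139, 140, 140, 140, 140, 141, 142, 142, 140, 139, 139, 139, 139, 138, 139, 140, 140, 140, 141, 143, 142, 142, 143, 143, 145, 145, 144, 144, 132, 129, 179, 194, 194, 194, 193, 194]
[114, 114, 114, 113, 97, 103, 127, 138, 140, 139, 138, 138, 139, 138, 135, 134, 133, 135, 137, 138, 141, 140, 139, 140, 141, 142, 141, 140, 139, 139, 139, 138, 139, 139, 140, 140, 140, 141, 143, 142, 141, 142, 143, 144, 145, 145, 143, 132, 130, 183, 199, 199, 199, 198, 198]
fork back L,R? [ 29.05 -14.11  49.2 ] [29.05 16.27 49.21]
```

{"method": "play_rows", "body": {
  "motion": [
    [[0,-0.11,0.2,0,0,0],[0,-0.11,0.4,0,0,0],[0,-0.11,0.5,0,0,0],[0,-0.11,0.55,0,0,0],[0,-0.11,0.6,0,0,0]]
  ]
}}

```text
time: 6.6
tool_pos: [626.2, 190.9, 93.3]
tcp_rot: [-180.0, -0.0, 174.5]
ft_force: [0.1, -0.0, -1.1]
finger_gap: 12.6
grip_force: 78.3
```

{"method": "play_rows", "body": {
  "motion": [
    [[0,0,0.05,0,0,0],[0,0,0.1,0,0,0],[0,0,0.1,0,0,0]]
  ]
}}

```text
time: 6.9
tool_pos: [626.3, 191.0, 92.5]
tcp_rot: [180.0, 0.0, 174.5]
ft_force: [-0.9, 0.3, -0.2]
finger_gap: 12.0
grip_force: 78.3
```

{"method": "play_rows", "body": {
  "motion": [
    [[0,0,0.05,0,0,0],[0,0,0.05,0,0,0],[0,0,0.05,0,0,0]]
  ]
}}

```text
time: 7.2
tool_pos: [626.3, 191.0, 92.1]
tcp_rot: [180.0, 0.0, 174.5]
ft_force: [-0.7, -0.6, 0.9]
finger_gap: 12.5
grip_force: 78.4
```

{"method": "play_rows", "body": {
  "motion": [
    [[0,0,0.05,0,0,0],[0,0,0.05,0,0,0],[0,0,0.05,0,0,0]]
  ]
}}

```text
time: 7.5
tool_pos: [626.3, 191.0, 91.6]
tcp_rot: [180.0, 0.0, 174.5]
ft_force: [-0.9, -0.9, 2.4]
finger_gap: 11.8
grip_force: 78.6
```

{"method": "play_rows", "body": {
  "motion": [
    [[-0.2,0,0,0,0,0],[-0.4,0,0,0,0,0],[-0.6,0,0,0,0,0],[-0.8,0,0,0,0,0],[-0.8,0,0,0,0,0]]
  ]
}}

```text
time: 8.0
tool_pos: [634.5, 190.1, 91.4]
tcp_rot: [180.0, 0.0, 174.5]
ft_force: [-1.4, 0.3, 2.4]
finger_gap: 12.3
grip_force: 78.9
```

{"method": "play_rows", "body": {
  "motion": [
    [[-0.1,0,0,0,0,0],[-0.2,0,0,0,0,0],[-0.3,0,0,0,0,0],[-0.4,0,0,0,0,0],[-0.4,0,0,0,0,0]]
  ]
}}

```text
time: 8.5
tool_pos: [638.4, 189.8, 91.4]
tcp_rot: [180.0, 0.0, 174.5]
ft_force: [-1.5, -0.7, 3.6]
finger_gap: 12.2
grip_force: 78.9
```

{"method": "play_rows", "body": {
  "motion": [
    [[-0.1,0,0,0,0,0],[-0.2,0,0,0,0,0],[-0.3,0,0,0,0,0],[-0.4,0,0,0,0,0],[-0.4,0,0,0,0,0]]
  ]
}}

```text
time: 9.0
tool_pos: [642.3, 189.4, 91.4]
tcp_rot: [180.0, 0.0, 174.5]
ft_force: [-1.9, 0.1, 3.5]
finger_gap: 12.4
grip_force: 78.9
```

{"method": "play_rows", "body": {
  "motion": [
    [[-0.1,0,0,0,0,0],[-0.2,0,0,0,0,0],[-0.35,0,0,0,0,0],[-0.5,0,0,0,0,0],[-0.6,0,0,0,0,0]]
  ]
}}

```text
time: 9.5
tool_pos: [648.3, 188.8, 91.4]
tcp_rot: [-180.0, 0.0, 174.5]
ft_force: [-2.5, 0.2, 2.8]
finger_gap: 12.4
grip_force: 78.9
```

{"method": "play_rows", "body": {
  "motion": [
    [[-0.15,0,0,0,0,0],[-0.3,0,0,0,0,0],[-0.45,0,0,0,0,0],[-0.6,0,0,0,0,0],[-0.7,0,0,0,0,0]]
  ]
}}

```text
time: 10.0
tool_pos: [655.3, 188.1, 91.4]
tcp_rot: [-180.0, 0.0, 174.5]
ft_force: [-2.4, -0.2, 3.4]
finger_gap: 12.2
grip_force: 78.9
```

{"method": "play_rows", "body": {
  "motion": [
    [[-0.1,0,0,0,0,0],[-0.2,0,0,0,0,0],[-0.3,0,0,0,0,0],[-0.4,0,0,0,0,0],[-0.4,0,0,0,0,0]]
  ]
}}

```text
time: 10.5
tool_pos: [659.2, 187.8, 91.4]
tcp_rot: [180.0, 0.0, 174.5]
ft_force: [-1.7, -1.2, 2.6]
finger_gap: 12.3
grip_force: 78.9
```

{"method": "play_rows", "body": {
  "motion": [
    [[-0.07,0,0,0,0,0],[-0.14,0,0,0,0,0],[-0.21,0,0,0,0,0],[-0.28,0,0,0,0,0],[-0.35,0,0,0,0,0]]
  ]
}}

```text
time: 11.0
tool_pos: [662.6, 187.4, 91.4]
tcp_rot: [-180.0, 0.0, 174.5]
ft_force: [-2.8, -0.5, 2.5]
finger_gap: 12.0
grip_force: 78.9
```

{"method": "play_rows", "body": {
  "motion": [
    [[-0.05,0,0,0,0,0],[-0.1,0,0,0,0,0],[-0.15,0,0,0,0,0]]
  ]
}}

```text
time: 11.3
tool_pos: [664.1, 187.3, 91.4]
tcp_rot: [-180.0, 0.0, 174.5]
ft_force: [-1.7, -0.1, 3.4]
finger_gap: 12.7
grip_force: 78.9
```

{"method": "play_rows", "body": {
  "motion": [
    [[-0.05,0,0,0,0,0],[-0.1,0,0,0,0,0]]
  ]
}}

```text
time: 11.5
tool_pos: [665.1, 187.2, 91.4]
tcp_rot: [-180.0, 0.0, 174.5]
ft_force: [-2.1, -0.5, 2.9]
finger_gap: 12.2
grip_force: 78.9
```

{"method": "play_rows", "body": {
  "motion": [
    [[-0.04,0,0,0,0,0],[-0.08,0,0,0,0,0]]
  ]
}}

```text
time: 11.7
tool_pos: [665.9, 187.2, 91.4]
tcp_rot: [180.0, 0.0, 174.5]
ft_force: [-2.1, -0.4, 3.4]
finger_gap: 12.6
grip_force: 78.9
```

{"method": "play_rows", "body": {
  "motion": [
    [[-0.04,0,0,0,0,0],[-0.08,0,0,0,0,0]]
  ]
}}

```text
time: 11.9
tool_pos: [666.7, 187.1, 91.4]
tcp_rot: [180.0, -0.0, 174.5]
ft_force: [-1.8, 0.2, 2.9]
finger_gap: 12.1
grip_force: 78.9
```

{"method": "play_rows", "body": {
  "motion": [
    [[-0.04,0,0,0,0,0],[-0.08,0,0,0,0,0]]
  ]
}}

```text
time: 12.1
tool_pos: [667.5, 187.0, 91.4]
tcp_rot: [-180.0, -0.0, 174.5]
ft_force: [-2.3, -0.2, 2.9]
finger_gap: 12.4
grip_force: 78.9
```

{"method": "play_rows", "body": {
  "motion": [
    [[-0.04,0,0,0,0,0],[-0.08,0,0,0,0,0]]
  ]
}}

```text
time: 12.3
tool_pos: [668.3, 186.9, 91.4]
tcp_rot: [180.0, 0.0, 174.5]
ft_force: [-2.4, -0.2, 2.1]
finger_gap: 12.5
grip_force: 78.9
```

{"method": "play_rows", "body": {
  "motion": [
    [[-0.04,0,0,0,0,0],[-0.08,0,0,0,0,0]]
  ]
}}

```text
time: 12.5
tool_pos: [669.1, 186.8, 91.4]
tcp_rot: [180.0, -0.0, 174.5]
ft_force: [-2.0, 0.4, 3.4]
finger_gap: 12.5
grip_force: 78.9
```

{"method": "play_rows", "body": {
  "motion": [
    [[-0.04,0,0,0,0,0],[-0.08,0,0,0,0,0]]
  ]
}}

```text
time: 12.7
tool_pos: [669.9, 186.8, 91.4]
tcp_rot: [-180.0, -0.0, 174.5]
ft_force: [-2.7, 0.2, 2.8]
finger_gap: 12.3
grip_force: 78.9
```

{"method": "play_rows", "body": {
  "motion": [
    [[-0.03,0,0,0,0,0],[-0.06,0,0,0,0,0]]
  ]
}}

```text
time: 12.9
tool_pos: [670.2, 186.7, 91.3]
tcp_rot: [-180.0, -0.0, 174.5]
ft_force: [-4.7, -0.5, 3.3]
finger_gap: 12.5
grip_force: 78.9
```

{"method": "play_rows", "body": {
  "motion": [
    [[-0.03,0,0,0,0,0],[-0.06,0,0,0,0,0]]
  ]
}}

```text
time: 13.1
tool_pos: [670.6, 186.7, 91.2]
tcp_rot: [-180.0, -0.1, 174.5]
ft_force: [-5.0, 1.0, 3.8]
finger_gap: 12.4
grip_force: 79.0
```

{"method": "play_rows", "body": {
  "motion": [
    [[-0.03,0,0,0,0,0],[-0.06,0,0,0,0,0]]
  ]
}}

```text
time: 13.3
tool_pos: [670.8, 186.7, 91.0]
tcp_rot: [-180.0, -0.1, 174.5]
ft_force: [-6.9, 0.2, 4.2]
finger_gap: 12.3
grip_force: 79.1
```

{"method": "play_rows", "body": {
  "motion": [
    [[-0.03,0,0,0,0,0],[-0.06,0,0,0,0,0],[-0.06,0,0,0,0,0]]
  ]
}}

```text
time: 13.6
tool_pos: [671.0, 186.7, 90.9]
tcp_rot: [-180.0, -0.2, 174.5]
ft_force: [-7.0, 0.5, 4.9]
finger_gap: 12.3
grip_force: 79.1
```

{"method": "play_rows", "body": {
  "motion": [
    [[-0.03,0,0,0,0,0],[-0.03,0,0,0,0,0],[-0.03,0,0,0,0,0],[-0.03,0,0,0,0,0]]
  ]
}}

```text
time: 14.0
tool_pos: [671.1, 186.7, 90.8]
tcp_rot: [-180.0, -0.2, 174.5]
ft_force: [-8.1, -0.0, 6.0]
finger_gap: 12.5
grip_force: 79.1
```

{"method": "play_rows", "body": {
  "motion": [
    [[0,0,0,0,0,0],[0,0,0,0,0,0],[0,0,0,0,0,0]]
  ]
}}

```text
time: 14.3
tool_pos: [671.1, 186.7, 90.8]
tcp_rot: [-180.0, -0.2, 174.5]
ft_force: [-7.9, -0.5, 4.9]
finger_gap: 12.3
grip_force: 79.1
```

{"method": "play_rows", "body": {
  "motion": [
    [[0,0,0,0,0,0],[0,0,0,0,0,0],[0,0,0,0,0,0]]
  ]
}}

```text
time: 14.6
tool_pos: [671.2, 186.7, 90.9]
tcp_rot: [-180.0, -0.2, 174.5]
ft_force: [-7.1, 0.5, 5.4]
finger_gap: 12.4
grip_force: 79.1
```

{"method": "play_rows", "body": {
  "motion": [
    [[-0.03,0,0,0,0,0],[-0.03,0,0,0,0,0],[-0.03,0,0,0,0,0],[-0.03,0,0,0,0,0],[-0.03,0,0,0,0,0]]
  ]
}}

```text
time: 15.1
tool_pos: [671.3, 186.7, 90.8]
tcp_rot: [-180.0, -0.2, 174.5]
ft_force: [-8.2, 0.2, 4.3]
finger_gap: 12.4
grip_force: 79.2
```

{"method": "play_rows", "body": {
  "motion": [
    [[0,0,0,0,0,0],[0,0,0,0,0,0],[0,0,0,0,0,0],[0,0,0,0,0,0],[0,0,0,0,0,0]]
  ]
}}

```text
time: 15.6
tool_pos: [671.3, 186.7, 90.8]
tcp_rot: [-180.0, -0.2, 174.5]
ft_force: [-8.6, -0.2, 5.2]
finger_gap: 12.2
grip_force: 79.2
```

{"method": "play_rows", "body": {
  "motion": [
    [[0,0,-0.05,0,0,0],[0,0,-0.1,0,0,0],[0,0,-0.15,0,0,0],[0,0,-0.2,0,0,0],[0,0,-0.25,0,0,0]]
  ]
}}

```text
time: 16.1
tool_pos: [671.1, 186.6, 92.5]
tcp_rot: [-180.0, -0.2, 174.5]
ft_force: [-7.0, 0.2, 1.5]
finger_gap: 12.2
grip_force: 78.7
```

{"method": "play_rows", "body": {
  "motion": [
    [[0,0,-0.05,0,0,0],[0,0,-0.1,0,0,0],[0,0,-0.15,0,0,0],[0,0,-0.2,0,0,0]]
  ]
}}

```text
time: 16.5
tool_pos: [670.9, 186.6, 93.6]
tcp_rot: [-180.0, -0.3, 174.5]
ft_force: [-5.1, 0.6, -3.6]
finger_gap: 12.7
grip_force: 78.0
```

{"method": "play_rows", "body": {
  "motion": [
    [[0,0,-0.04,0,0,0],[0,0,-0.08,0,0,0],[0,0,-0.12,0,0,0]]
  ]
}}

```text
time: 16.8
tool_pos: [670.9, 186.5, 94.8]
tcp_rot: [-179.9, -0.3, 174.5]
ft_force: [-5.4, -0.3, -3.4]
finger_gap: 12.3
grip_force: 78.0
```

{"method": "play_rows", "body": {
  "motion": [
    [[0,0,-0.04,0,0,0],[0,0,-0.08,0,0,0],[0,0,-0.12,0,0,0]]
  ]
}}

```text
time: 17.1
tool_pos: [671.0, 186.4, 95.8]
tcp_rot: [-179.9, -0.3, 174.5]
ft_force: [-4.8, 1.0, -7.0]
finger_gap: 12.1
grip_force: 77.9
```

{"method": "play_rows", "body": {
  "motion": [
    [[0,0,-0.04,0,0,0],[0,0,-0.08,0,0,0],[0,0,-0.12,0,0,0]]
  ]
}}

```text
time: 17.4
tool_pos: [671.5, 186.3, 97.4]
tcp_rot: [-179.9, -0.2, 174.5]
ft_force: [-2.3, 0.3, -7.7]
finger_gap: 12.3
grip_force: 78.4
```

{"method": "play_rows", "body": {
  "motion": [
    [[0,0,-0.04,0,0,0],[0,0,-0.08,0,0,0],[0,0,-0.12,0,0,0]]
  ]
}}

```text
time: 17.7
tool_pos: [673.4, 186.4, 101.5]
tcp_rot: [180.0, 0.1, 174.5]
ft_force: [-3.4, -0.7, -4.5]
finger_gap: 12.5
grip_force: 78.8
```

{"method": "play_rows", "body": {
  "motion": [
    [[0,0,0,0,0,0],[0.1,0,0,0,0,0],[0.2,0,0,0,0,0],[0.2,0,0,0,0,0]]
  ]
}}

```text
time: 18.1
tool_pos: [671.9, 186.7, 101.8]
tcp_rot: [180.0, 0.1, 174.5]
ft_force: [0.1, -0.5, -0.2]
finger_gap: 12.2
grip_force: 79.1
```

{"method": "play_rows", "body": {
  "motion": [
    [[0,0,-0.2,0,0,0],[0,0,-0.5,0,0,0],[0,0,-0.9,0,0,0],[0,0,-1.3,0,0,0],[0,0,-1.7,0,0,0]]
  ]
}}

```text
time: 18.6
tool_pos: [671.0, 186.7, 118.3]
tcp_rot: [180.0, 0.0, 174.5]
ft_force: [-0.7, 0.4, -1.5]
finger_gap: 12.4
grip_force: 79.1
```

{"method": "play_rows", "body": {
  "motion": [
    [[0,0,-0.4,0,0,0],[0,0,-0.8,0,0,0],[0,0,-1.1,0,0,0],[0,0,-1.3,0,0,0],[0,0,-1.3,0,0,0]]
  ]
}}

```text
time: 19.1
tool_pos: [671.1, 186.7, 131.2]
tcp_rot: [180.0, 0.0, 174.5]
ft_force: [0.6, -1.0, -1.8]
finger_gap: 12.4
grip_force: 79.1
```

```bash
python3 - <<'E'
from h import *
from bench import sensors, optics
st=sensors.sense(); d={n:optics.snapshot(n) for n in("scene","side","wrist")}; d["st"]=st
pickle.dump(d,open("w5.pkl","wb")); print(st["tool_pos"].round(1),st["tcp_rot"].round(2),st["ft_force"].round(1))
X=[st["tool_pos"][0],st["tool_pos"][1],80]
o=[]
for n in("scene","side"):
    u,v=proj(d[n],X).astype(int); print(n,u-24,v-30); o.append(cv2.resize(d[n]["pixels"][v-30:v+30,u-24:u+24],None,fx=5,fy=5,interpolation=cv2.INTER_CUBIC))
A=cv2.resize(d["wrist"]["pixels"][100:300,150:350],None,fx=2.75,fy=2.75,interpolation=cv2.INTER_CUBIC)
im=np.zeros((600,800,3),np.uint8); im[:550,:550]=A; im[:300,555:795]=o[0]; im[300:,555:795]=o[1]
cv2.imwrite("pics/w5.png",im[:,:,::-1])
E
```

```text
[671.1 186.7 131.2] [1.7999e+02 4.0000e-02 1.7453e+02] [ 0.6 -1.  -1.8]
scene 199 114
side 175 206
```

View pics/w5.png

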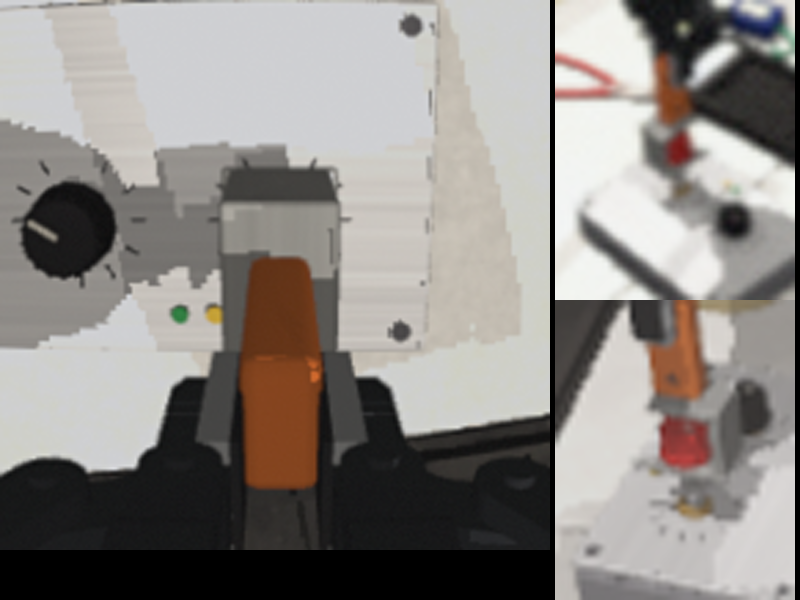

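The red knob is lying on the fork: at (680,148) and (685,442) in the side panels, with the bare brass collar below it. I carry it smoothly toward the tray.

{"method": "play_rows", "body": {
  "motion": [
    [[0.46,0.38,0,0,0,0],[1.54,1.28,0,0,0,0],[3.23,2.69,0,0,0,0],[5.22,4.35,0,0,0,0],[7.07,5.89,0,0,0,0]]
  ]
}}

```text
time: 19.75
tool_pos: [604.4, 253.5, 130.6]
tcp_rot: [180.0, -0.0, 174.5]
ft_force: [0.5, 1.5, -2.1]
finger_gap: 12.6
grip_force: 79.1
```

{"method": "play_rows", "body": {
  "motion": [
    [[1.54,1.28,0,0,0,0],[2.61,2.18,0,0,0,0],[3.23,2.69,0,0,0,0],[3.38,2.82,0,0,0,0],[3.38,2.82,0,0,0,0]]
  ]
}}

```text
time: 20.25
tool_pos: [575.3, 283.2, 130.8]
tcp_rot: [-180.0, 0.0, 174.5]
ft_force: [0.1, -0.3, -2.0]
finger_gap: 12.4
grip_force: 79.2
```

```bash
cat > tray.py <<'E'
from h import *
from bench import sensors, optics
L=[]
for i in range(3):
    st=sensors.sense(); L.append(st["tool_pos"]); s=optics.snapshot("wrist")
st["tool_pos"]=np.mean(L,0); print(np.round(L,1),st["tcp_rot"].round(2),st["ft_force"].round(1))
I=s["pixels"].astype(int); m=((I[:,:,2]>90)&(I[:,:,2]>1.7*I[:,:,0])&(I[:,:,2]>1.3*I[:,:,1])).astype(np.uint8)
k,lab,q,_=cv2.connectedComponentsWithStats(m); i=1+np.argmax(q[1:,4]); print(q[i])
c,_=cv2.findContours((lab==i).astype(np.uint8),0,1); c=max(c,key=len)[:,0]
W=np.array([wonz(s,st,*p,10)[:2] for p in c]).astype(np.float32)
print(cv2.minAreaRect(W)); print(W.min(0),W.max(0)); print(cv2.boxPoints(cv2.minAreaRect(W)).round(1).tolist())
red=((I[:,:,0]>110)&(I[:,:,1]<70)&(I[:,:,2]<80)); print("red px",red.sum(),np.argwhere(red).mean(0))
E
python3 tray.py
```

```text
[[575.3 283.2 130.8]
 [575.6 282.9 130.7]
 [575.7 282.7 130.7]] [-1.7999e+02  2.0000e-02  1.7449e+02] [-0.3  0.1 -1.4]
[  271    15   129   128 14588]
((481.6741943359375, 382.8299560546875), (129.388916015625, 128.89144897460938), 89.98773193359375)
[417.23138 318.12567] [546.127  447.5299]
[[417.20001220703125, 318.1000061035156], [546.0999755859375, 318.1000061035156], [546.0999755859375, 447.5], [417.20001220703125, 447.5]]
red px 980 [268.69285714 318.82040816]
```

{"method": "play_rows", "body": {
  "motion": [
    [[0.45,0.4,0,0,0,0],[1.49,1.34,0,0,0,0],[3.12,2.81,0,0,0,0],[5.05,4.55,0,0,0,0],[6.69,6.02,0,0,0,0]]
  ]
}}

```text
time: 20.9
tool_pos: [512.7, 351.0, 130.6]
tcp_rot: [180.0, -0.0, 174.5]
ft_force: [-0.3, -0.5, -1.8]
finger_gap: 12.2
grip_force: 79.2
```

{"method": "play_rows", "body": {
  "motion": [
    [[1.41,1.27,0,0,0,0],[2.4,2.15,0,0,0,0],[3.05,2.75,0,0,0,0],[3.22,2.91,0,0,0,0],[3.22,2.91,0,0,0,0]]
  ]
}}

```text
time: 21.4
tool_pos: [485.1, 381.6, 130.7]
tcp_rot: [-180.0, 0.0, 174.5]
ft_force: [-0.3, -0.4, -2.0]
finger_gap: 12.1
grip_force: 79.2
```

{"method": "play_rows", "body": {
  "motion": [
    [[0,0,0.4,0,0,0],[0,0,1.2,0,0,0],[0,0,2.4,0,0,0],[0,0,3.6,0,0,0],[0,0,4.6,0,0,0]]
  ]
}}

```text
time: 21.9
tool_pos: [484.4, 381.0, 82.6]
tcp_rot: [-179.9, -0.1, 174.5]
ft_force: [-0.4, 0.4, -1.2]
finger_gap: 12.1
grip_force: 79.2
```

{"method": "play_rows", "body": {
  "motion": [
    [[0,0,0.9,0,0,0],[0,0,1.6,0,0,0],[0,0,2.1,0,0,0],[0,0,2.4,0,0,0],[0,0,2.5,0,0,0]]
  ]
}}

```text
time: 22.4
tool_pos: [485.0, 381.7, 59.6]
tcp_rot: [-180.0, 0.0, 174.5]
ft_force: [0.3, -0.3, -1.3]
finger_gap: 12.1
grip_force: 79.2
```

{"method": "play_rows", "body": {
  "motion": [
    [[0,0,0.1,0,0,0],[0,0,0.2,0,0,0],[0,0,0.3,0,0,0],[0,0,0.35,0,0,0],[0,0,0.4,0,0,0]]
  ]
}}

```text
time: 22.9
tool_pos: [485.0, 381.7, 55.8]
tcp_rot: [180.0, 0.0, 174.5]
ft_force: [-0.6, 0.1, -2.2]
finger_gap: 12.6
grip_force: 79.2
```

{"method": "play_rows", "body": {
  "motion": [
    [[0,0,0.05,0,0,0],[0,0,0.05,0,0,0]]
  ]
}}

```text
time: 23.1
tool_pos: [484.9, 381.6, 55.1]
tcp_rot: [-180.0, -0.0, 174.5]
ft_force: [-0.3, 0.3, -1.9]
finger_gap: 12.3
grip_force: 79.2
```

{"method": "play_rows", "body": {
  "motion": [
    [[0,0,0.05,0,0,0],[0,0,0.05,0,0,0]]
  ]
}}

```text
time: 23.3
tool_pos: [485.1, 381.7, 54.8]
tcp_rot: [180.0, 0.0, 174.5]
ft_force: [0.3, -0.8, -0.9]
finger_gap: 12.5
grip_force: 79.5
```

{"method": "play_rows", "body": {
  "motion": [
    [[0,0,0.03,0,0,0],[0,0,0.03,0,0,0]]
  ]
}}

```text
time: 23.5
tool_pos: [485.2, 381.8, 54.8]
tcp_rot: [180.0, 0.0, 174.5]
ft_force: [-0.4, -1.7, 2.7]
finger_gap: 12.5
grip_force: 79.8
```

{"method": "play_rows", "body": {
  "motion": [
    [[0,0,0,0,0,0],[0,0,0,0,0,0]]
  ],
  "squeeze": 20
}}

```text
time: 23.7
tool_pos: [485.2, 381.7, 54.8]
tcp_rot: [180.0, 0.0, 174.5]
ft_force: [-0.5, -2.7, 4.7]
finger_gap: 12.2
grip_force: 80.1
```

{"method": "play_rows", "body": {
  "motion": [
    [[0,0,0,0,0,0],[0,0,0,0,0,0],[0,0,0,0,0,0],[0,0,0,0,0,0],[0,0,0,0,0,0]]
  ],
  "jaw": 0.5
}}

```text
time: 24.2
tool_pos: [484.9, 381.6, 54.3]
tcp_rot: [-180.0, -0.0, 174.5]
ft_force: [-0.1, -0.2, 0.2]
finger_gap: 42.5
grip_force: 0.0
```

{"method": "play_rows", "body": {
  "motion": [
    [[0,0,-0.5,0,0,0],[0,0,-2,0,0,0],[0,0,-5,0,0,0],[0,0,-9,0,0,0],[0,0,-13,0,0,0]]
  ]
}}

```text
time: 24.7
tool_pos: [484.8, 381.5, 186.9]
tcp_rot: [180.0, 0.0, 174.5]
ft_force: [-0.0, 0.7, 0.3]
finger_gap: 42.8
grip_force: 0.0
```

```bash
python3 - <<'E'
from h import *
from bench import sensors, optics
st=sensors.sense(); d={n:optics.snapshot(n) for n in("scene","side")}
print(st["time"],st["tool_pos"].round(1),st["finger_gap"],st["ft_force"].round(1))
def cen(s,name,roi):
    I=s["pixels"].astype(int); 
    m=(I[:,:,0]>110)&(I[:,:,1]<75)&(I[:,:,2]<80) if name=="red" else (I[:,:,0]>150)&(I[:,:,1]>70)&(I[:,:,1]<140)&(I[:,:,2]<75)
    u,v=roi; k=25; q=np.zeros_like(m); q[v-k:v+k,u-k:u+k]=1; p=np.argwhere(m&q); return p.mean(0)[::-1],len(p)
for n,X in(("red",[485,382,18]),("orange",[482,383,75])):
    r_=[cen(d[c],n,proj(d[c],X).astype(int)) for c in("scene","side")]
    print(n,[(a.round(1),k) for a,k in r_],[proj(d[c],X).round(1) for c in d],tri(d["scene"],r_[0][0],d["side"],r_[1][0]))
E
```

```text
24.7 [484.8 381.5 186.9] 42.79730424029132 [-0.   0.7  0.3]
red [(array([157.6, 152.9]), 59), (array([259.5, 330.2]), 101)] [array([159.7, 158.4]), array([257.4, 328.1])] (array([483.59958028, 396.17712725,  36.53328862]), np.float64(12.887903512016983))
orange [(array([155.2, 143.8]), 5), (array([259.1, 311.4]), 211)] [array([156.3, 148.7]), array([258.5, 311.7])] (array([483.22052078, 392.07830502,  91.46677409]), np.float64(9.905778554301143))
```

```bash
python3 - <<'E'
from h import *
from bench import sensors, optics, job
s=optics.snapshot("side"); I=s["pixels"].astype(int)
m=((I[:,:,0]>90)&(I[:,:,1]<0.38*I[:,:,0])&(I[:,:,2]<0.45*I[:,:,0])); q=np.zeros_like(m); q[290:360,235:285]=1
p=np.argwhere(m&q); print("red bbox u,v",p.min(0)[::-1],p.max(0)[::-1],len(p))
for c in((482,383),(486,383)):
    h=np.array([proj(s,[c[0]+r_*np.cos(a),c[1]+r_*np.sin(a),z]) for r_,z in((15,8),(13,26.5)) for a in np.linspace(0,6.28,40)])
    print("expected",h.min(0).round(1),h.max(0).round(1))
o=(I[:,:,0]>140)&(I[:,:,1]>60)&(I[:,:,1]<0.62*I[:,:,0])&(I[:,:,2]<75)&q; p2=np.argwhere(o); print("orange",p2.min(0)[::-1],p2.max(0)[::-1])
print("exp top/bottom",proj(s,[482,383,103]),proj(s,[482,383,43]))
if abs(p.max(0)[0]-h.max(0)[1])<4 and abs(p.min(0)[1]-h.min(0)[0])<5: print(job.hand_in())
E
```

```text
red bbox u,v [254 327] [265 336] 81
expected [251.8 321.1] [265.7 337.8]
expected [250.  320.8] [263.9 337.5]
orange [254 299] [264 336]
exp top/bottom [258.33394729 302.80884227] [258.62384536 321.45367282]
the job is handed in; nothing more can be done
None
```

The red knob was pulled off its shaft and the job is handed in: the puller stands upright and released in the middle of the blue tray. A last side-camera check matched where the knob should be on the fork, and the job took about 25 s of the 64 s allowed.

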